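Clamp the hose tail to the chip extractor port

ROBOT

A 7-joint arm with a two-finger parallel gripper is mounted at the origin on a cart in front of the work surface, level with it; the furniture and walls round the work are solid. World frame = base frame: x ahead of the robot, y to its left, z up, the work surface at z = 0. Lengths are in m, angles in rad, forces in N, time in s.
With the tool pointing down it reaches from about 0.4 to 0.85 m from the base axis. Payload 6.9 kg.
Tool frame: the origin (TCP) lies midway between the tips of the shut fingers; the grasp point (between the pads) lies 19 mm behind it; z points along the fingers, y is the line along which they close (so a half turn about z gives the same grasp; the last joint's range is limited). The gripper opens to 85 mm and grips with 20 to 120 N. Pads are 22 mm wide; open, the fingers measure 114 mm over their backs; the gripper's body (76 mm by 85 mm) begins 54 mm behind the grasp point. The pads swing forward as they close: fully open they stand 13 mm farther back than shut.
Start: joints at [-1.101, 0.507, -0.238, 1.5, 0.126, 1.149, -0.155], TCP at [0.223, 0.584, 0.231] pointing down, gripper open.
Joint ranges: [-3.08, 3.08], [-0.24, 2.05], [-1.43, 1.35], [0, 2.5], [-1.52, 4.66], [0.17, 1.96], [-2.89, 2.89]. Speed limits (rad/s): [2.39, 2.39, 3.14, 3.14, 3.14, 3.14, 3.14].

INTERFACE

Orientations are given as a unit quaternion [w, x, y, z].
In Python, from cell import env, imaging, job, models gives the robot as it stands.
- The arm moves only by the tool carry_out, never from a script. Its argument "increments" is one flat list of numbers, 5 for each row, row after row: the opening, from 0 (shut) to 1 (fully open), then the shift along the tool's x, y, z in units of 25 mm (1.0 is 25 mm), then the turn about the tool's z in degrees. A call has 1 to 8 rows; each row shifts and turns the commanded pose from where the row before left it, along the tool's axes as they then stand; what a row does not reach is not made up. A row lasts 1/12 s, in which the tool goes at most 41.7 mm and 7.16 degrees, less where a joint would pass 70% of its speed; a pose out of reach is approached as far as the arm can. A call is refused whole if a number of a shift passes 1 or a number of a turn 7.16, either way. A call with a gripper value outside its range is refused whole. The fingers move at their own pace and stop on an object; "grip_force" is the grip in N (left out, the last holds). Time passes only in rows, so rows that do not move let the fingers close. It gives the time, the measured TCP pose, the force, the opening and the grip force at its end, in the units of the state.
- env.state(): the state, without advancing time (a new reading comes with each control period).
- imaging.grab_frame(name): name is "side" or "top"; returns a dict with "pixels" (384x512x3 uint8, red, green, blue), "z_map" (384x512 float32, m along the optical axis (not along the pixel's ray), 0 where there is no reading), "K" (3x3 intrinsics, pixels), "dist" ([k1, k2, p1, p2, k3] as OpenCV has them; the pictures are not rectified), "position" and "attitude" of the camera in the world. Camera axes: x right, y down, z forward; pixel columns grow to the right and rows downward; lengths in m; the calibration is good to about 2 mm. A picture is of the moment at which its call begins.
- job.hand_in(): hands the job in; it is judged then, once.
Trained networks look in a picture, given as the dict that the camera call returned (one of the last four; its "shot" number tells which), for a name from the list of things; names that differ only in an ending like _2 or _b are one class to them, and where a whole thing is asked for, a point or a joint stands for the part that bears it (a point fixed in the world has none). Each returns a list of dicts, best first, with "conf" (0 to 1); they miss things now and then, are a little off and sometimes report something else, mostly with a low value. They report only what shows in the picture. A call takes as long as a camera call. They do not tell look-alikes from the thing itself.
- models.look_for(picture, name): "at" ([x, y, z] in m, in the coordinates of the camera as it stood for that picture, good to about 4 mm: the middle of the surface that is visible of it).
The state is a dict: "time": time; "qpos": joint angles; "joint_velocities": joint speeds; "effort": joint torques, N m; "position": TCP position; "tool_rot": TCP orientation; "wrist_force": force on the tool from outside, world axes, zero at the start; "wrist_torque": the same for the moment, N m; "grip_width": finger opening in m; "grasp_force": force on a finger pad.
Only numpy, scipy, OpenCV 4.12 (cv2) and the standard library are available. Lean on these libraries where they do the work, as an engineer would, in place of code of your own. Each camera call takes 0.05 s, during which the arm holds its last target. There are 200 camera calls.

TASK

Slide the loose flanged hose tail along its wooden cradle against the extractor port and press it home for a moment with a firm but gentle push of about 15 N, so that the two flanges sit flush. Then swing the hinged clamp cap down over both flanges, and push the latch lever upright, so that its hook draws the cap shut, until it bears on its stop with about 15 N for a moment. Do not ram the flanges or force the lever, let go of everything at the end, and leave the tin, the bottle and the wood offcut where they are.

Things in the scene. Friction and masses are not known exactly. Their poses are not given: they have to be found in the camera images.
- coupling: Fixed chip-extractor port: plywood base board 285 x 170 x 12 mm carrying a grey housing (far end), a flanged aluminium stub pipe with the lower half of a steel clamp under its flange, and a wooden V cradle (near end). Origin: on the underside, below the flange face. Own x runs along the level pipe axis from cradle to housing, y to the left (the cap's hinge side), z up. It does not move.
- port_face (a point): Centre of the stub's flange face, 70 mm above the table; flange 56 mm across, 6 mm thick, facing own -x. Axes as coupling. The grey housing starts 57 mm beyond it, is 110 mm wide and its top is 100 mm above the table. The V cradle's faces reach 57 mm above the table and 18 mm either side of the pipe axis.
- tail_grip (a point): Grip point on the axis of the loose aluminium hose tail, a tube 40 mm across and 135 mm long, about 0.25 kg, with a flange 56 mm across and 6 mm thick at its port end, lying in the V cradle in line with the port. The point is 80 mm behind its flange face, 70 mm above the table; own x points to the flange. The flanges meet when it is 80 mm from port_face; it starts 20 to 38 mm farther back.
- cap (a joint): Angle of the clamp cap (upper half ring, steel, V-grooved, 26 mm wide along the pipe, outer radius 38 mm): 0 shut over the flanges, 1.1 to 1.4 rad (standing open to the left) at the start. Stays where left (0.16 N m friction). Goes on only if the flanges meet within 3 mm. A sprung buffer under its lug holds it 0.04 rad open (6 N when met, 11 N when shut) until the latch draws it to 0.
- cap_hinge (a point): Point on the cap's hinge axis, 48 mm to the left (own +y) of the pipe axis at its height, in the plane of the flange faces; the axis runs along own x of the port.
- cap_handle (a point): Grip point on the cap's round dark steel handle rod (12 mm thick, 38 mm free) on the crown of the cap, 14 mm from its end. Cap shut: the rod points straight up and the point lies 66 mm above the pipe axis, i.e. 48 mm to the port's -y and 66 mm up from cap_hinge. Cap open: the rod points up and left.
- latch (a joint): Angle of the latch lever on the right (port's -y) side: 0 upright against its hard stop, latched; 0.5 to 0.75 rad (leaning outward to the port's -y) at the start. Stays where left (0.08 N m friction). Over the last 0.3 rad the ramp under its hook rides over the cap's catch pin and draws the cap shut; this takes 8 to 18 N at the handle, which falls off once the pin is on the flat of the hook (below 0.1 rad), before the stop.
- latch_hinge (a point): Point on the latch lever's hinge axis, 62 mm to the port's -y of the pipe axis and 24 mm above the table, in the plane of the flange faces; the axis runs along the port's x.
- latch_handle (a point): Point on the latch lever's round dark steel handle rod (12 mm thick, free above the hook for 45 mm), 18 mm below its rounded end. Lever upright: it lies 100 mm above and 12.5 mm to the port's -y of latch_hinge.
- port_flange: The port's fixed flange disc itself, 56 mm across, 6 mm thick; origin at the centre of its face, the same point and axes as port_face.
- stop: Fixed steel post 12 x 12 mm, 96 mm high to its top, beside the latch lever toward the housing: the hard stop which a cross pin of the lever meets (66 mm above the lever's hinge) when it is upright. Origin under its foot, 12 mm above the table.
- wax: Bystander: round brown wax tin, 61 mm across, 26 mm high, left of the cradle; origin under its centre.
- block: Bystander: wood offcut 45 x 52 x 18 mm, right of the cradle; origin under its centre.
- tint: Bystander: small yellow bottle 24 mm across, 49 mm high, right of the grey housing; origin under its centre.
- tail: The same loose hose tail; origin at the centre of its flange face, own x along the axis out of the flange face (20 to 38 mm short of port_face at the start). It slides with 1 to 4 N; pressed down into the cradle it binds and takes more.
There are look-alikes about, which are no part of the job. There is more than one size of the tail; the job needs the largest.

How it is judged:
By the outcome, as a careful person would: the job done as asked, in the order asked, and still so for the second after the job is handed in, with the robot touching nothing.
It also fails if it takes over 72 s, if anything falls off the work surface, if the arm or the gripper's body presses on something with over 40 N, if the wrist force passes 120 N, or if a joint passes its speed limit or range.

## Working session

There is one attempt and no reset: what is moved stays moved. The work goes in short steps, Python scripts to look and compute and a tool call to move; the robot and the scene stay as the last step left them, time stands still between calls to the robot, and variables do not carry over. Pictures are saved under pics/ and viewed, at most 10 in all, crops included, and the job is handed in when it is done.

Besides the shell and the picture viewer there is one more tool, called after ">>>" by a JSON object that holds its "fn" and its "kwargs". carry_out: Moves the arm, as the interface text tells. Its arguments: {"type":"object","properties":{"increments":{"type":"array","items":{"type":"number"}},"grip_force":{"type":"number"}},"required":["increments"]}

```bash
ls; mkdir -p pics
cat > h.py <<'E'
import numpy as np, cv2
from scipy.spatial.transform import Rotation as R
from cell import env, imaging, job, models
def rot(q): return R.from_quat([q[1],q[2],q[3],q[0]])
def w(f,p): return rot(f["attitude"]).apply(p)+np.array(f["position"])
def px(f,u,v,z=None):
    if z is None:
        z=np.median([d for d in f["z_map"][v-1:v+2,u-1:u+2].ravel() if d>0] or [0])
    n=cv2.undistortPoints(np.array([[[u,v]]],float),f["K"],np.array(f["dist"]))[0,0]
    return w(f,np.array([n[0]*z,n[1]*z,z]))
def proj(f,P):
    c=rot(f["attitude"]).inv().apply(np.atleast_2d(P)-np.array(f["position"]))
    return cv2.projectPoints(c,np.zeros(3),np.zeros(3),f["K"],np.array(f["dist"]))[0][:,0]
def save(f,n,box=None,s=1):
    im=f["pixels"][:,:,::-1]
    if box: im=im[box[1]:box[3],box[0]:box[2]]
    cv2.imwrite("pics/"+n,cv2.resize(im,None,fx=s,fy=s,interpolation=cv2.INTER_CUBIC))
E
python3 - <<'E'
from h import *
np.set_printoptions(precision=4,suppress=True)
s=env.state();print(s["position"],s["tool_rot"],s["wrist_force"],s["grip_width"])
fs={n:imaging.grab_frame(n) for n in("side","top")}
big=np.hstack([f["pixels"][:,:,::-1] for f in fs.values()])
for n,f in fs.items():
    save(f,n+"0.png",s=1.5); print(n,f["position"],f["attitude"],f["K"][0])
    for k in["coupling","tail_grip","tail","cap","cap_handle","latch","latch_handle","port_flange","stop","wax","block","tint"]:
        r=models.look_for(f,k)
        print(n,k,[(round(d["conf"],2),w(f,d["at"]).round(3).tolist(),proj(f,w(f,d["at"]))[0].round().tolist()) for d in r[:4]])
E
```

```text
pics
[0.2228 0.5834 0.2304] [-0.0002  0.1814  0.9834 -0.0009] [-0.3459 -0.1216 -0.4122] 0.08554501731363605
side [ 0.4482 -0.8456  0.4238] [-0.5821  0.8117 -0.0414  0.0258] [403.6472   0.     255.0458]
side coupling [(0.63, [0.595, -0.03, 0.02], [286.0, 238.0])]
side tail_grip [(0.88, [0.317, -0.177, 0.026], [150.0, 278.0]), (0.84, [0.508, -0.034, 0.078], [247.0, 216.0]), (0.56, [0.593, -0.035, 0.023], [285.0, 238.0]), (0.45, [0.577, 0.224, 0.026], [265.0, 197.0])]
side tail [(0.78, [0.507, -0.032, 0.081], [246.0, 215.0]), (0.62, [0.316, -0.177, 0.026], [149.0, 278.0]), (0.44, [0.573, 0.224, 0.027], [263.0, 197.0])]
side cap [(0.89, [0.586, 0.042, 0.121], [277.0, 185.0])]
side cap_handle [(0.92, [0.58, 0.041, 0.124], [275.0, 184.0])]
side latch [(0.52, [0.614, -0.103, 0.063], [301.0, 234.0])]
side latch_handle [(0.72, [0.614, -0.101, 0.07], [301.0, 231.0])]
side port_flange [(0.54, [0.595, -0.002, 0.079], [284.0, 209.0])]
side stop []
side wax []
side block [(0.65, [0.538, -0.171, 0.02], [269.0, 272.0])]
side tint [(0.67, [0.729, -0.135, 0.024], [360.0, 256.0])]
top [0.356  0.0354 0.
[... 370 characters left out ...]
], [173.0, 179.0]), (0.72, [0.312, -0.16, 0.03], [322.0, 283.0]), (0.46, [0.728, -0.125, 0.038], [306.0, 123.0])]
top cap [(0.57, [0.579, 0.042, 0.149], [242.0, 164.0])]
top cap_handle [(0.74, [0.575, 0.044, 0.145], [241.0, 166.0]), (0.36, [0.505, -0.011, 0.086], [264.0, 202.0])]
top latch [(0.6, [0.61, -0.099, 0.068], [299.0, 162.0])]
top latch_handle [(0.62, [0.612, -0.106, 0.07], [302.0, 161.0])]
top port_flange []
top stop [(0.48, [0.618, -0.055, 0.074], [282.0, 158.0])]
top wax [(0.59, [0.445, 0.095, 0.027], [220.0, 228.0]), (0.25, [0.614, -0.104, 0.071], [301.0, 161.0])]
top block [(0.91, [0.529, -0.163, 0.011], [320.0, 199.0])]
top tint [(0.65, [0.726, -0.123, 0.037], [305.0, 124.0])]
```

View pics/top0.png

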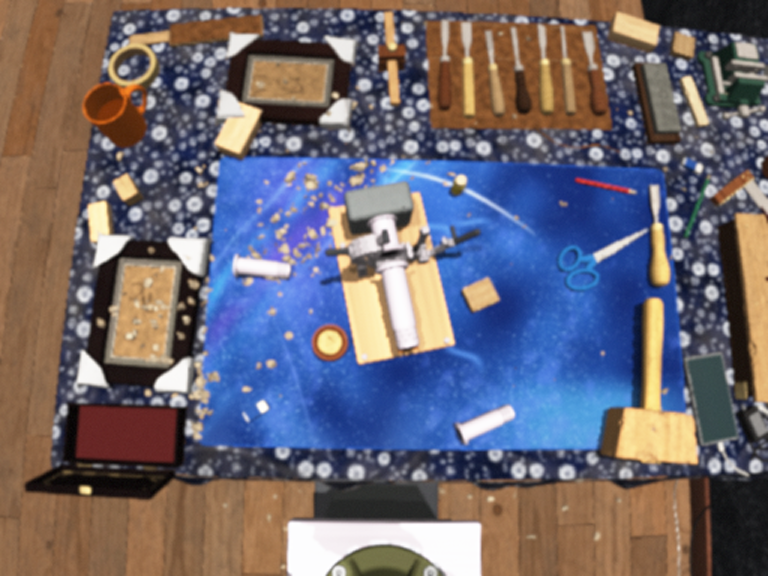

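View pics/side0.png

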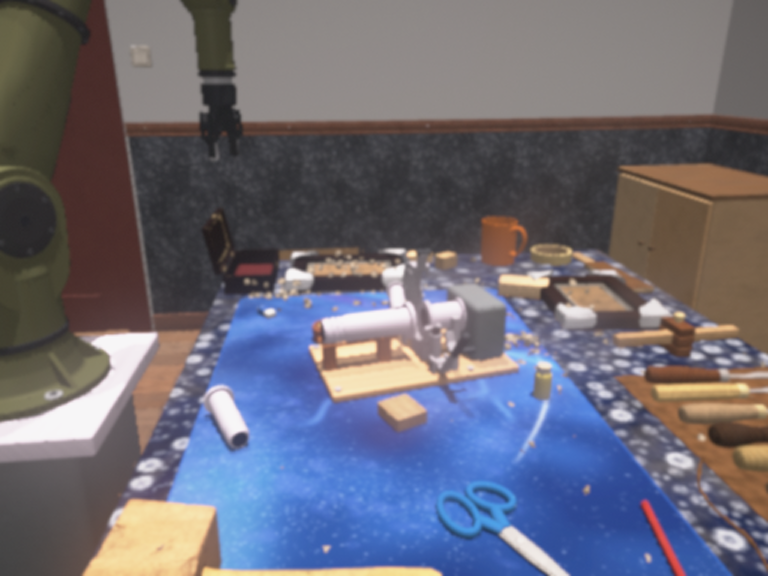

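The top picture shows the coupling in the middle, with the housing at about (250,137) px. Candidates for the tail are the cradle tube at (266,201), a loose tube at (173,179) and a loose tube at (322,283). By the description I choose the one in the cradle. The cap handle is at about (242,165), the latch handle at about (301,161). Next is a close crop and the axis fit.

```bash
cat > fit.py <<'E'
from h import *
np.set_printoptions(precision=4,suppress=True)
def cloud(f):
    v,u=np.mgrid[0:384,0:512]; z=f["z_map"]; m=z>0
    n=cv2.undistortPoints(np.stack([u[m],v[m]],-1).reshape(-1,1,2).astype(float),f["K"],np.array(f["dist"]))[:,0]
    return w(f,np.c_[n*z[m][:,None],z[m]])
E
python3 - <<'E'
from fit import *
from scipy.optimize import least_squares
T=imaging.grab_frame("top");S=imaging.grab_frame("side")
crop=[cv2.resize(f["pixels"][b[1]:b[3],b[0]:b[2],::-1],(400,500),interpolation=cv2.INTER_CUBIC) for f,b in((T,(205,110,325,260)),(S,(200,150,350,275)))]
cv2.imwrite("pics/c1.png",np.hstack(crop))
P=np.vstack([cloud(T),cloud(S)]); C=[cloud(T),cloud(S)]
for P in C:
    b=P[(abs(P[:,0]-.57)<.2)&(abs(P[:,1])<.14)]
    brd=b[(b[:,2]>.006)&(b[:,2]<.018)]
    print("board",len(brd),cv2.minAreaRect(brd[:,:2].astype(np.float32)))
    t=b[(b[:,2]>.072)&(b[:,2]<.1)&(b[:,0]>.42)&(b[:,0]<.53)&(abs(b[:,1]+.02)<.04)]
    def r(p): # y=p0+p1*(x-.48)
        d=(t[:,1]-p[0]-p[1]*(t[:,0]-.48))/np.hypot(1,p[1]); return np.hypot(d,t[:,2]-p[2])-.02
    s=least_squares(r,[-.02,.2,.07],loss="soft_l1",f_scale=.003);print("axis",len(t),s.x,np.degrees(np.arctan(s.x[1])),s.cost)
    a=np.arctan(s.x[1]);e=np.array([np.cos(a),np.sin(a)])
    # height profile along axis
    q=b[:,:2]-[.48,s.x[0]]; al=q@e; la=q@[-e[1],e[0]]
    for k in np.arange(-.07,.24,.006):
        m=(abs(al-k)<.003)&(abs(la)<.008); print("%.3f:%.3f"%(k,b[m,2].max() if m.any() else -1),end=" ")
    print()
E
```

```text
board 4004 ((0.5714884400367737, 0.0005077719688415527), (0.39763423800468445, 0.2772461175918579), 0.7209211587905884)
axis 639 [-0.0231  0.2258  0.0705] 12.725652640011363 0.0007866452202361381
-0.070:0.004 -0.064:0.004 -0.058:0.004 -0.052:0.018 -0.046:0.089 -0.040:0.090 -0.034:0.091 -0.028:0.092 -0.022:0.090 -0.016:0.092 -0.010:0.094 -0.004:0.093 0.002:0.093 0.008:0.093 0.014:0.093 0.020:0.093 0.026:0.094 0.032:0.094 0.038:0.094 0.044:0.094 0.050:0.094 0.056:0.094 0.062:0.094 0.068:0.093 0.074:0.094 0.080:0.094 0.086:0.102 0.092:0.100 0.098:-1.000 0.104:0.182 0.110:0.179 0.116:0.181 0.122:0.180 0.128:0.093 0.134:0.090 0.140:0.089 0.146:0.090 0.152:0.094 0.158:0.094 0.164:0.099 0.170:0.101 0.176:0.103 0.182:0.104 0.188:0.104 0.194:0.105 0.200:0.102 0.206:0.106 0.212:0.103 0.218:0.102 0.224:0.101 0.230:-1.000 0.236:-1.000 
board 2898 ((0.5906614661216736, -0.025762446224689484), (0.22984734177589417, 0.35499104857444763), 88.96612548828125)
axis 466 [-0.0223  0.176   0.0681] 9.983604589592352 0.0005554799308214692
-0.070:0.001 -0.064:0.001 -0.058:-0.000 -0.052:0.012 -0.046:0.078 -0.040:0.087 -0.034:0.088 -0.028:0.088 -0.022:0.088 -0.016:0.088 -0.010:0.090 -0.004:0.090 0.002:0.089 0.008:0.090 0.014:0.089 0.020:0.089 0.026:0.089 0.032:0.089 0.038:0.089 0.044:0.090 0.050:0.089 0.056:0.089 0.062:0.090 0.068:0.089 0.074:0.089 0.080:0.089 0.086:0.097 0.092:0.098 0.098:0.012 0.104:0.172 0.110:0.177 0.116:0.174 0.122:0.176 0.128:0.089 0.134:0.089 0.140:0.089 0.146:0.089 0.152:0.089 0.158:0.089 0.164:0.090 0.170:0.096 0.176:0.098 0.182:0.100 0.188:0.100 0.194:0.100 0.200:0.101 0.206:0.099 0.212:0.099 0.218:0.099 0.224:0.098 0.230:-1.000 0.236:-1.000
```

View pics/c1.png

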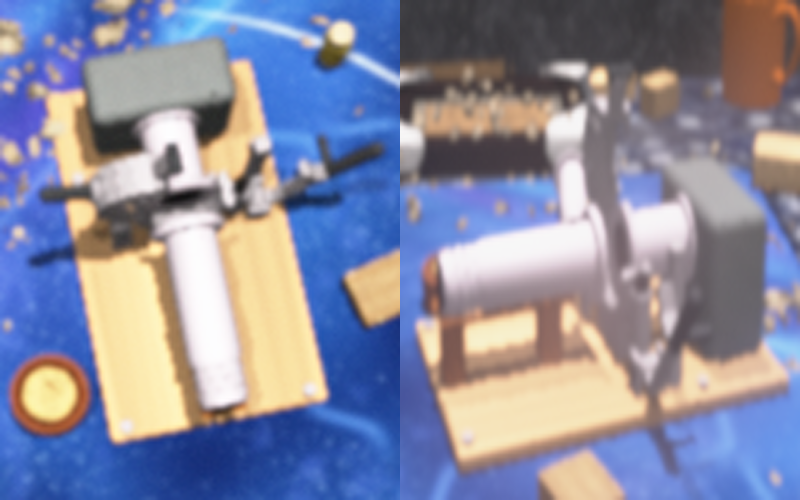

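The crop confirms the cradle tube is the tail: its flange is just short of the port flange. The cap rod is at crop (45,195), which is px (218,168), and the latch rod is at crop (370,152), which is px (316,156). Next I pin down the port frame and work out the first moves.

```bash
cat > frame.py <<'E'
from fit import *
def plane(f,u,v,z):
    a=px(f,u,v,1.0); o=np.array(f["position"]); d=a-o; return o+d*(z-o[2])/d[2]
E
python3 - <<'E'
from frame import *
T=imaging.grab_frame("top");S=imaging.grab_frame("side")
c=[plane(T,205+.3*u,110+.3*v,.012) for u,v in((110,440),(325,402),(248,60),(48,95))]
for a,b in((0,3),(1,2),(0,1),(3,2)):
    d=c[b]-c[a]; print(c[a][:2],c[b][:2],np.linalg.norm(d),np.degrees(np.arctan2(d[1],d[0])))
print("ctr",np.mean(c,0))
# median ridge of tail & stub: midpoints of lateral extents above z .075
for f in(T,S):
    P=cloud(f); a=np.radians(11.5);e=np.array([np.cos(a),np.sin(a)]);n=np.array([-e[1],e[0]])
    q=P[:,:2]-[.48,-.0227];al=q@e;la=q@n
    for k in(-.03,-.01,.01,.03,.05,.07,.088,.14,.15,.18,.2,.22):
        m=(abs(al-k)<.006)&(abs(la)<(.08 if k>.17 else .035))&(P[:,2]>(.09 if k>.17 else .073))&(P[:,2]<.115)
        if m.sum()>5: print(k,m.sum(),la[m].min().round(4),la[m].max().round(4),((la[m].min()+la[m].max())/2).round(4),np.median(P[m,2]).round(4))
    # rods
    m=(al>.06)&(al<.17)&(P[:,2]>.1)&(la>.06)&(la<.14); print("caprod",m.sum(),np.c_[al[m],la[m],P[m,2]][::max(1,m.sum()//12)])
    m=(al>.06)&(al<.17)&(P[:,2]>.05)&(la<-.05)&(la>-.18); print("latch",m.sum(),np.c_[al[m],la[m],P[m,2]][::max(1,m.sum()//14)])
E
```

```text
[0.4121 0.0498] [0.6888 0.1063] 0.28242824077488465 11.524345990142049
[ 0.4438 -0.1157] [ 0.7229 -0.0563] 0.28526848030621843 12.008414706194353
[0.4121 0.0498] [ 0.4438 -0.1157] 0.1685267639053218 -79.14402709790315
[0.6888 0.1063] [ 0.7229 -0.0563] 0.16610745694241266 -78.17756724405376
ctr [ 0.5669 -0.004   0.012 ]
-0.03 77 -0.0179 0.0183 0.0002 0.0874
-0.01 81 -0.0192 0.0194 0.0001 0.0877
0.01 79 -0.0187 0.0193 0.0003 0.0881
0.03 80 -0.0189 0.0197 0.0004 0.0886
0.05 81 -0.0182 0.0203 0.001 0.0887
0.07 81 -0.0182 0.0207 0.0013 0.089
0.088 90 -0.026 0.0284 0.0012 0.0926
0.14 23 -0.0174 -0.0034 -0.0104 0.087
0.15 54 -0.0166 0.0218 0.0026 0.0869
0.18 212 -0.0523 0.0574 0.0025 0.1005
0.2 203 -0.0508 0.0581 0.0036 0.101
0.22 123 -0.0509 0.0578 0.0035 0.1003
caprod 129 [[0.125  0.0625 0.134 ]
 [0.1175 0.0661 0.1368]
 [0.1165 0.0823 0.1419]
 [0.1145 0.1004 0.1524]
 [0.1127 0.0782 0.1444]
 [0.1128 0.1008 0.1502]
 [0.1112 0.0786 0.1413]
 [0.1109 0.1012 0.1486]
 [0.1081 0.079  0.1444]
 [0.1073 0.0993 0.152 ]
 [0.1075 0.0772 0.1365]
 [0.1074 0.0955 0.1405]
 [0.1003 0.0624 0.1264]]
latch 216
[... 902 characters left out ...]
119  0.0955 0.1462]
 [0.1087 0.0956 0.142 ]
 [0.1089 0.0887 0.1414]
 [0.1092 0.082  0.1408]
 [0.1103 0.0776 0.1395]
 [0.1114 0.0736 0.138 ]
 [0.1025 0.0621 0.1198]
 [0.1127 0.0625 0.1161]
 [0.1123 0.0612 0.1141]
 [0.1024 0.0618 0.1099]
 [0.1148 0.0609 0.1063]
 [0.1022 0.0609 0.1026]]
latch 355 [[ 0.1335 -0.0594  0.094 ]
 [ 0.1411 -0.0689  0.0898]
 [ 0.1393 -0.0684  0.0806]
 [ 0.121  -0.0943  0.0868]
 [ 0.1203 -0.096   0.0832]
 [ 0.1122 -0.1426  0.1019]
 [ 0.116  -0.1482  0.1016]
 [ 0.1095 -0.0524  0.0567]
 [ 0.1189 -0.0523  0.053 ]
 [ 0.1136 -0.1217  0.0818]
 [ 0.1171 -0.1045  0.0693]
 [ 0.1413 -0.1153  0.0684]
 [ 0.1122 -0.1257  0.0729]
 [ 0.136  -0.1175  0.0635]
 [ 0.1108 -0.105   0.0524]]
```

>>> {"fn": "carry_out", "kwargs": {"increments": [1, -0.7, -0.7, 0, 0, 1, -1, -1, 0, 0, 1, -1, -1, 0, 0, 1, -1, -1, 0, 0, 1, -1, -1, 0, 0, 1, -1, -1, 0, 0, 1, -1, -1, 0, 0, 1, -1, -1, 0, 0]}}

```text
time: 2.17
position: [0.3346, 0.3338, 0.2315]
tool_rot: [0.0, 0.181, 0.983, 0.0]
wrist_force: [0.0, 0.2, 0.2]
grip_width: 0.0855
grasp_force: 0.0
```

>>> {"fn": "carry_out", "kwargs": {"increments": [1, -1, -1, 0, 0, 1, -1, -1, 0, 0, 1, -1, -1, 0, 0, 1, -1, -1, 0, 0, 1, -1, -1, 0, 0, 1, -1, -1, 0, 0, 1, -1, -1, 0, 0, 1, -1, -1, 0, 0]}}

```text
time: 2.83
position: [0.4501, 0.0755, 0.2317]
tool_rot: [0.0, 0.181, 0.983, 0.0]
wrist_force: [0.6, -0.4, -0.5]
grip_width: 0.0856
grasp_force: 0.0
```

>>> {"fn": "carry_out", "kwargs": {"increments": [1, -0.9, -0.9, 0, 0, 1, 0, 0, 0, 0, 1, 0, 0, 0, -7, 1, 0, 0, 0, -7, 1, 0, 0, 0, -7, 1, 0, 0, 0, -7, 1, 0, 0, 0, -5, 1, 0, 0, 0, 0]}}

```text
time: 3.5
position: [0.4626, 0.0483, 0.2314]
tool_rot: [0.0, -0.107, 0.994, 0.0]
wrist_force: [0.3, -0.5, 0.0]
grip_width: 0.0855
grasp_force: 0.0
```

>>> {"fn": "carry_out", "kwargs": {"increments": [1, -0.25, -1, 0, 0, 1, -0.25, -1, 0, 0, 1, 0, -0.94, 0, 0, 1, 0, 0, 1, 0, 1, 0, 0, 1, 0, 1, 0, 0, 1, 0, 1, 0, 0, 0.5, 0, 1, 0, 0, 0, 0]}}

```text
time: 4.17
position: [0.4885, -0.021, 0.1413]
tool_rot: [-0.002, -0.104, 0.995, 0.0]
wrist_force: [-0.8, -0.2, 0.7]
grip_width: 0.0853
grasp_force: 0.0
```

Run:
```python
from frame import *
s=env.state();print(s["position"],s["qpos"],s["wrist_force"])
S=imaging.grab_frame("side");T=imaging.grab_frame("top")
c=[cv2.resize(f["pixels"][b[1]:b[3],b[0]:b[2],::-1],(400,500),interpolation=cv2.INTER_CUBIC) for f,b in((T,(205,110,325,260)),(S,(180,130,360,305)))]
cv2.imwrite("pics/c2.png",np.hstack(c))
```

```text
[ 0.4885 -0.021   0.1413] [ 0.0698  0.4015 -0.1071  1.9745  0.0595  0.7735  1.7073] [-0.7588 -0.1968  0.7155]
```

View pics/c2.png

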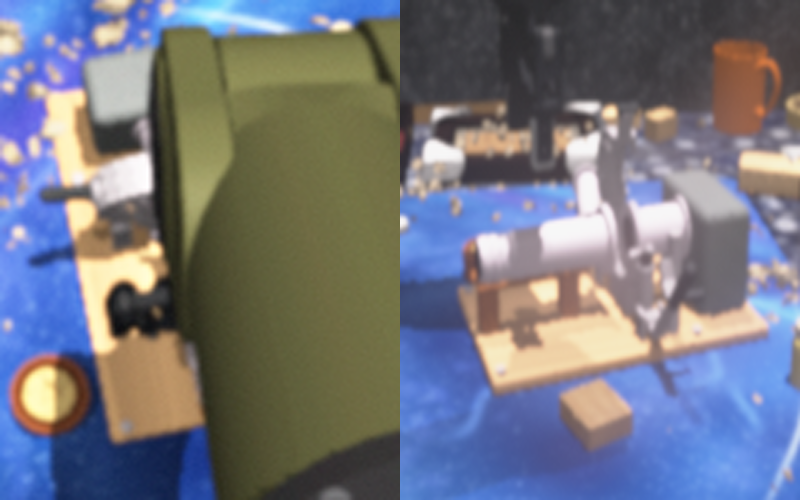

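The gripper is above the middle of the tail, with the near finger at crop (545,140), and it straddles the axis. I descend and close.

>>> {"fn": "carry_out", "kwargs": {"increments": [1, 0, 0, 0.9, 0, 1, 0, 0, 0.9, 0, 1, 0, 0, 0.9, 0, 1, 0, 0, 0.9, 0, 1, 0, 0, 0, 0, 0.6, 0, 0, 0, 0, 0.4, 0, 0, 0, 0, 0.4, 0, 0, 0, 0], "grip_force": 25}}

```text
time: 4.93
position: [0.4915, -0.0211, 0.0555]
tool_rot: [0.001, -0.105, 0.994, -0.0]
wrist_force: [0.4, -0.5, 0.4]
grip_width: 0.0514
grasp_force: 0.0
```

>>> {"fn": "carry_out", "kwargs": {"increments": [0.4, 0, 0, 0, 0, 0.3, 0, 0, 0, 0, 0.3, 0, 0, 0, 0, 0.3, 0, 0, 0, 0]}}

```text
time: 5.27
position: [0.4911, -0.0204, 0.0555]
tool_rot: [0.001, -0.106, 0.994, 0.0]
wrist_force: [-1.3, 2.4, 8.8]
grip_width: 0.0394
grasp_force: 24.6
```

>>> {"fn": "carry_out", "kwargs": {"increments": [0.3, 0, 0, -0.06, 0, 0.3, 0, 0, 0, 0, 0.3, -0.2, 0, 0, 0, 0.3, -0.2, 0, 0, 0, 0.3, 0, 0, 0, 0]}}

```text
time: 5.68
position: [0.5002, -0.0184, 0.0555]
tool_rot: [-0.0, -0.106, 0.994, 0.0]
wrist_force: [-3.6, 3.0, 5.0]
grip_width: 0.0393
grasp_force: 26.2
```

>>> {"fn": "carry_out", "kwargs": {"increments": [0.3, -0.15, 0, -0.03, 0, 0.3, -0.15, 0, 0, 0, 0.3, 0, 0, 0, 0]}}

```text
time: 5.93
position: [0.5087, -0.0173, 0.056]
tool_rot: [0.001, -0.105, 0.994, -0.0]
wrist_force: [0.9, 1.8, -0.6]
grip_width: 0.0393
grasp_force: 25.6
```

>>> {"fn": "carry_out", "kwargs": {"increments": [0.3, -0.06, 0, 0, 0, 0.3, 0, 0, 0, 0]}}

```text
time: 6.1
position: [0.509, -0.0171, 0.0559]
tool_rot: [0.0, -0.105, 0.994, 0.0]
wrist_force: [-0.2, 2.1, -0.5]
grip_width: 0.0394
grasp_force: 25.7
```

>>> {"fn": "carry_out", "kwargs": {"increments": [0.3, -0.06, 0, 0, 0, 0.3, 0, 0, 0, 0]}}

```text
time: 6.27
position: [0.5103, -0.0168, 0.0559]
tool_rot: [-0.0, -0.105, 0.994, 0.0]
wrist_force: [-2.1, 1.4, -0.9]
grip_width: 0.0387
grasp_force: 25.7
```

>>> {"fn": "carry_out", "kwargs": {"increments": [0.3, -0.08, 0, 0, 0, 0.3, 0, 0, 0, 0]}}

```text
time: 6.43
position: [0.5125, -0.0163, 0.056]
tool_rot: [0.0, -0.105, 0.994, 0.0]
wrist_force: [-1.3, 2.1, -1.0]
grip_width: 0.039
grasp_force: 25.7
```

>>> {"fn": "carry_out", "kwargs": {"increments": [0.3, -0.06, 0, 0, 0, 0.3, 0, 0, 0, 0]}}

```text
time: 6.6
position: [0.5137, -0.0161, 0.056]
tool_rot: [-0.0, -0.105, 0.994, 0.0]
wrist_force: [-1.7, 2.2, 0.1]
grip_width: 0.0386
grasp_force: 25.6
```

>>> {"fn": "carry_out", "kwargs": {"increments": [0.3, -0.06, 0, 0, 0, 0.3, 0, 0, 0, 0]}}

```text
time: 6.77
position: [0.5137, -0.016, 0.0559]
tool_rot: [-0.001, -0.105, 0.994, -0.0]
wrist_force: [-5.3, 1.5, 3.3]
grip_width: 0.039
grasp_force: 26.1
```

>>> {"fn": "carry_out", "kwargs": {"increments": [0.3, -0.08, 0, 0, 0, 0.3, 0, 0, 0, 0], "grip_force": 45}}

```text
time: 6.93
position: [0.5137, -0.016, 0.0559]
tool_rot: [-0.003, -0.105, 0.994, -0.0]
wrist_force: [-11.6, 0.2, 9.2]
grip_width: 0.0386
grasp_force: 45.0
```

>>> {"fn": "carry_out", "kwargs": {"increments": [0.3, -0.06, 0, 0, 0, 0.3, 0, 0, 0, 0]}}

```text
time: 7.1
position: [0.5137, -0.016, 0.0559]
tool_rot: [-0.005, -0.105, 0.994, -0.0]
wrist_force: [-15.2, 0.4, 14.6]
grip_width: 0.0389
grasp_force: 45.4
```

>>> {"fn": "carry_out", "kwargs": {"increments": [0.3, 0, 0, -0.12, 0, 0.3, 0, 0, 0, 0]}}

```text
time: 7.27
position: [0.5133, -0.0161, 0.0577]
tool_rot: [-0.005, -0.105, 0.994, -0.0]
wrist_force: [-10.4, -0.8, -6.6]
grip_width: 0.0384
grasp_force: 46.0
```

>>> {"fn": "carry_out", "kwargs": {"increments": [0.3, -0.04, 0, -0.06, 0, 0.3, 0, 0, 0, 0]}}

```text
time: 7.43
position: [0.5132, -0.0162, 0.0584]
tool_rot: [-0.007, -0.105, 0.994, -0.0]
wrist_force: [-11.9, -1.0, -7.7]
grip_width: 0.0385
grasp_force: 46.2
```

>>> {"fn": "carry_out", "kwargs": {"increments": [0.3, 0, 0, 0.08, 0, 0.3, 0, 0, 0, 0]}}

```text
time: 7.6
position: [0.5136, -0.0161, 0.0564]
tool_rot: [-0.006, -0.105, 0.994, -0.0]
wrist_force: [-13.1, -0.9, -4.0]
grip_width: 0.0385
grasp_force: 46.4
```

>>> {"fn": "carry_out", "kwargs": {"increments": [0.3, -0.06, 0, 0, 0, 0.3, 0, 0, 0, 0]}}

```text
time: 7.77
position: [0.5137, -0.016, 0.0562]
tool_rot: [-0.007, -0.105, 0.994, -0.0]
wrist_force: [-15.4, -2.3, -3.3]
grip_width: 0.0382
grasp_force: 46.5
```

>>> {"fn": "carry_out", "kwargs": {"increments": [0.3, 0, 0, 0, 0, 0.3, 0, 0, 0, 0, 0.3, 0, 0, 0, 0, 0.3, 0, 0, 0, 0, 0.3, 0, 0, 0, 0, 0.3, 0, 0, 0, 0, 0.3, 0, 0, 0, 0, 0.3, 0, 0, 0, 0]}}

```text
time: 8.43
position: [0.5136, -0.016, 0.0563]
tool_rot: [-0.007, -0.105, 0.994, -0.0]
wrist_force: [-15.0, -1.7, -3.9]
grip_width: 0.0385
grasp_force: 46.5
```

>>> {"fn": "carry_out", "kwargs": {"increments": [0.3, 0.1, 0, 0, 0, 0.3, 0.1, 0, 0, 0, 0.6, 0, 0, 0, 0, 1, 0, 0, 0, 0, 1, 0, 0, 0, 0, 1, 0, 0, 0, 0, 1, 0, 0, -0.5, 0, 1, 0, 0, -0.5, 0]}}

```text
time: 9.1
position: [0.5163, -0.0156, 0.0836]
tool_rot: [-0.0, -0.105, 0.994, 0.0]
wrist_force: [0.3, -0.2, -0.0]
grip_width: 0.0852
grasp_force: 0.0
```

>>> {"fn": "carry_out", "kwargs": {"increments": [1, 0, 0, -1, 0, 1, 0, 0, -1, 0, 1, 0, 0, -1, 0, 1, 0, 0, -1, 0, 1, 0, 0, -1, 0, 1, 0, 0, -1, 0, 1, 0, 0, 0, 0]}}

```text
time: 9.68
position: [0.519, -0.0155, 0.2387]
tool_rot: [0.005, -0.105, 0.994, -0.001]
wrist_force: [0.9, 0.2, 0.9]
grip_width: 0.0855
grasp_force: 0.0
```

Run:
```python
from frame import *
s=env.state();print(s["position"],s["tool_rot"],s["wrist_force"],s["grip_width"])
S=imaging.grab_frame("side")
save(S,"s2.png",(200,150,350,262),4)
```

```text
[ 0.519  -0.0155  0.2387] [ 0.0045 -0.1053  0.9944 -0.0005] [0.9218 0.2225 0.9397] 0.08549827171561336
```

View pics/s2.png

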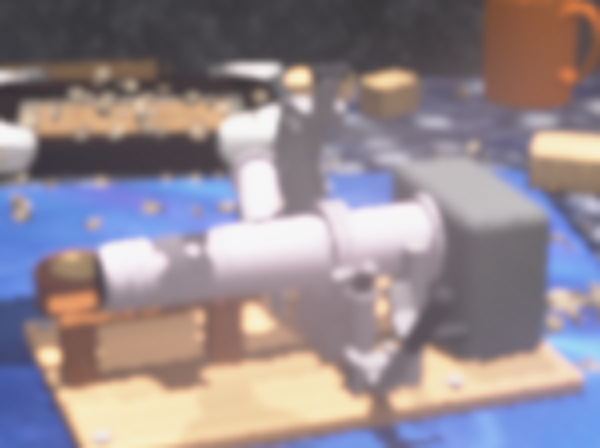

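The two flanges now show as one thick disc at crop (340,220), so the tail is home. Next I go above the cap rod with a quarter turn.

>>> {"fn": "carry_out", "kwargs": {"increments": [1, -0.72, 0.9, 0, 0, 1, -0.72, 0.9, 0, 0, 1, -0.72, 0.9, 0, 0, 1, -0.72, 0.9, 0, 0, 0.7, 0, 0, 0, 7, 0.7, 0, 0, 0, 7, 0.7, 0, 0, 0, 7, 0.7, 0, 0, 0, 7]}}

```text
time: 10.4
position: [0.5676, 0.0876, 0.2324]
tool_rot: [-0.001, 0.141, 0.99, -0.0]
wrist_force: [-0.2, 0.6, 1.0]
grip_width: 0.06
grasp_force: 0.0
```

>>> {"fn": "carry_out", "kwargs": {"increments": [0.7, 0, 0, 0, 7, 0.7, 0, 0, 0, 7, 0.7, 0, 0, 0, 7, 0.7, 0, 0, 0, 7, 0.7, 0, 0, 0, 7, 0.7, 0, 0, 0, 7, 0.7, 0, 0, 0, 7, 0.7, 0, 0, 0, 7]}}

```text
time: 11.07
position: [0.5675, 0.0875, 0.2326]
tool_rot: [-0.0, 0.59, 0.808, -0.0]
wrist_force: [0.4, 0.1, 0.2]
grip_width: 0.0599
grasp_force: 0.0
```

>>> {"fn": "carry_out", "kwargs": {"increments": [0.7, 0, 0, 0, 6, 0.7, 0, 0, 0, 0, 0.7, 0, 0, 0, 0]}}

```text
time: 11.32
position: [0.5675, 0.0876, 0.2328]
tool_rot: [-0.0, 0.627, 0.779, -0.0]
wrist_force: [-1.0, 0.2, 0.3]
grip_width: 0.0598
grasp_force: 0.0
```

```bash
cat > rel.py <<'E'
from frame import *
e=np.array([.9778,.2096]);n=np.array([-.2096,.9778]);PF=np.array([.5896,.0005])
def rel():
    s=env.state();p=np.array(s["position"]);q=p[:2]-PF;f=np.array(s["wrist_force"])
    y=rot(s["tool_rot"]).as_matrix()
    print("port x,y,z(mm)",(q@e*1e3).round(1),(q@n*1e3).round(1),(p[2]*1e3).round(1),"tooly heading",np.degrees(np.arctan2(y[1,1],y[0,1])).round(1),"F",f[:2]@e,f[:2]@n,f[2],s["grip_width"],s["grasp_force"])
E
python3 - <<'E'
from rel import *
rel()
T=imaging.grab_frame("top");S=imaging.grab_frame("side")
for f in(T,S):
    P=cloud(f);q=P[:,:2]-PF;al=q@e;la=q@n
    m=(abs(al)<.03)&(la>.062)&(la<.13)&(P[:,2]>.12)&(P[:,2]<.165)
    print(np.c_[al[m],la[m],P[m,2]][::max(1,m.sum()//15)])
E
```

```text
port x,y,z(mm) -3.3 89.8 232.8 tooly heading 12.3 F -0.9816165797702935 0.4156196936242806 0.30362316618595925 0.05984242147421077 0.0
[]
[[ 0.0029  0.0951  0.1491]
 [-0.0011  0.0982  0.146 ]
 [ 0.0022  0.0929  0.1472]
 [ 0.0076  0.0937  0.1465]
 [-0.0009  0.0915  0.1454]
 [ 0.0037  0.09    0.1453]
 [-0.0024  0.0946  0.1421]
 [-0.0001  0.0866  0.1441]
 [ 0.005   0.0864  0.1437]
 [-0.0027  0.0863  0.1419]
 [ 0.0015  0.0836  0.1423]
 [ 0.0057  0.0811  0.1426]
 [-0.0027  0.0792  0.1414]
 [ 0.0022  0.0785  0.1412]
 [ 0.0083  0.0813  0.1398]
 [-0.0004  0.0784  0.1389]
 [ 0.0036  0.0754  0.1394]
 [-0.0022  0.0805  0.136 ]
 [-0.0006  0.0707  0.1387]]
```

>>> {"fn": "carry_out", "kwargs": {"increments": [0.7, 0, 0.19, 0.9, 0, 0.7, 0, 0, 0.9, 0, 0.7, 0, 0, 0.9, 0, 0.7, 0, 0, 0.9, 0, 0.7, 0, 0, 0.85, 0, 0.7, 0, 0, 0, 0, 0.4, 0, 0, 0, 0, 0.2, 0, 0, 0, 0], "grip_force": 20}}

```text
time: 12.08
position: [0.5731, 0.0884, 0.1234]
tool_rot: [0.0, 0.628, 0.778, 0.0]
wrist_force: [0.4, -0.0, 0.0]
grip_width: 0.0362
grasp_force: 0.0
```

>>> {"fn": "carry_out", "kwargs": {"increments": [0.1, 0, 0, 0, 0, 0, 0, 0, 0, 0, 0, 0, 0, 0, 0, 0, 0, 0, 0, 0]}}

```text
time: 12.42
position: [0.572, 0.0886, 0.1235]
tool_rot: [-0.0, 0.629, 0.778, 0.0]
wrist_force: [-4.6, -0.0, 6.2]
grip_width: 0.0113
grasp_force: 21.3
```

Run:
```python
from rel import *
rel()
T=np.linspace(1.18,.03,14)
y=48-48*np.cos(T)+66*np.sin(T);z=70+66*np.cos(T)+48*np.sin(T)
for t,a,b,c,d in zip(T[1:],np.diff(y)/25,-np.diff(z)/25,y[1:],z[1:]):print(t.round(2),a.round(2),b.round(2),c.round(1),d.round(1))
```

```text
port x,y,z(mm) 1.2 89.9 123.5 tooly heading 12.1 F -4.461085679880191 0.9530560543020264 6.155666219903173 0.0113170952979182 21.263960301876068
1.09 -0.25 -0.14 84.4 143.0
1.0 -0.26 -0.12 77.8 146.0
0.91 -0.27 -0.09 71.0 148.3
0.83 -0.28 -0.07 64.0 150.0
0.74 -0.29 -0.04 56.9 151.1
0.65 -0.29 -0.02 49.7 151.6
0.56 -0.29 0.01 42.5 151.4
0.47 -0.29 0.03 35.3 150.6
0.38 -0.28 0.06 28.2 149.2
0.3 -0.28 0.08 21.3 147.1
0.21 -0.27 0.11 14.6 144.5
0.12 -0.26 0.13 8.1 141.2
0.03 -0.25 0.15 2.0 137.4
```

Rod gripped (11.3 mm). Swing along the arc.

>>> {"fn": "carry_out", "kwargs": {"increments": [0, -0.25, 0, -0.2, 0, 0, -0.26, 0, -0.12, 0, 0, -0.27, 0, -0.09, 0, 0, 0, 0, 0, 0]}}

```text
time: 12.75
position: [0.5765, 0.0677, 0.1333]
tool_rot: [0.0, 0.629, 0.777, -0.0]
wrist_force: [-4.0, -1.3, 2.6]
grip_width: 0.0111
grasp_force: 21.9
```

>>> {"fn": "carry_out", "kwargs": {"increments": [0, -0.28, 0, -0.07, 0, 0, -0.29, 0, -0.04, 0, 0, -0.29, 0, -0.02, 0, 0, 0, 0, 0, 0]}}

```text
time: 13.08
position: [0.581, 0.0468, 0.1359]
tool_rot: [0.0, 0.629, 0.777, -0.0]
wrist_force: [-2.5, -0.8, 0.3]
grip_width: 0.0111
grasp_force: 22.5
```

```bash
python3 -c "
from rel import *
rel()"
```

```text
port x,y,z(mm) 1.3 47.0 135.9 tooly heading 12.0 F -2.5965264405966653 -0.30266145243377973 0.29532307046041767 0.011062041701663474 22.53073900938034
```

>>> {"fn": "carry_out", "kwargs": {"increments": [0, -0.29, 0, 0.01, 0, 0, -0.29, 0, 0.03, 0, 0, -0.28, 0, 0.06, 0, 0, 0, 0, 0, 0]}}

```text
time: 13.42
position: [0.5854, 0.0261, 0.1332]
tool_rot: [0.0, 0.629, 0.777, -0.0]
wrist_force: [-2.2, -0.8, -1.6]
grip_width: 0.0114
grasp_force: 22.5
```

>>> {"fn": "carry_out", "kwargs": {"increments": [0, -0.28, 0, 0.08, 0, 0, -0.27, 0, 0.11, 0, 0, 0, 0, 0, 0]}}

```text
time: 13.67
position: [0.5883, 0.013, 0.1283]
tool_rot: [0.0, 0.629, 0.777, -0.0]
wrist_force: [-3.4, -0.9, -1.8]
grip_width: 0.0112
grasp_force: 23.1
```

>>> {"fn": "carry_out", "kwargs": {"increments": [0, -0.13, 0, 0.06, 0, 0, -0.13, 0, 0.07, 0, 0, 0, 0, 0, 0]}}

```text
time: 13.92
position: [0.5896, 0.0072, 0.1253]
tool_rot: [0.0, 0.629, 0.778, -0.0]
wrist_force: [-4.0, -1.0, -0.5]
grip_width: 0.0111
grasp_force: 23.8
```

```bash
python3 -c "
from rel import *
rel()"
```

```text
port x,y,z(mm) 1.4 6.6 125.3 tooly heading 12.1 F -4.107992149540888 -0.12139141779408881 -0.4803920387185553 0.011055812480664357 23.802014887332916
```

>>> {"fn": "carry_out", "kwargs": {"increments": [0, -0.1, 0, 0.06, 0, 0, -0.05, 0, 0.03, 0, 0, 0, 0, 0, 0]}}

```text
time: 14.17
position: [0.5903, 0.0038, 0.1232]
tool_rot: [0.0, 0.629, 0.778, -0.0]
wrist_force: [-4.0, 0.2, 2.1]
grip_width: 0.0112
grasp_force: 24.4
```

>>> {"fn": "carry_out", "kwargs": {"increments": [0, -0.05, 0, 0.03, 0, 0, 0, 0, 0, 0]}}

```text
time: 14.33
position: [0.5906, 0.0026, 0.1225]
tool_rot: [0.0, 0.629, 0.778, -0.0]
wrist_force: [-5.5, 1.1, 3.8]
grip_width: 0.0111
grasp_force: 24.6
```

>>> {"fn": "carry_out", "kwargs": {"increments": [0, -0.05, 0, 0.04, 0, 0, 0, 0, 0, 0]}}

```text
time: 14.5
position: [0.5909, 0.0012, 0.1215]
tool_rot: [0.0, 0.629, 0.778, -0.0]
wrist_force: [-3.8, -0.2, 3.6]
grip_width: 0.011
grasp_force: 24.8
```

```bash
python3 -c "
from rel import *
rel()"
```

```text
port x,y,z(mm) 1.4 0.4 121.5 tooly heading 12.1 F -3.7836848824229508 0.6502872178100353 3.582164958164462 0.010995187571101498 24.77640062570572
```

>>> {"fn": "carry_out", "kwargs": {"increments": [0, -0.05, 0, 0.04, 0, 0, 0, 0, 0, 0]}}

```text
time: 14.67
position: [0.5912, -0.0001, 0.1205]
tool_rot: [0.0, 0.629, 0.778, -0.0]
wrist_force: [-4.8, -1.7, 3.4]
grip_width: 0.0108
grasp_force: 25.0
```

>>> {"fn": "carry_out", "kwargs": {"increments": [0, -0.05, 0, 0.04, 0, 0, 0, 0, 0, 0]}}

```text
time: 14.83
position: [0.5915, -0.0014, 0.1195]
tool_rot: [0.0, 0.629, 0.778, -0.0]
wrist_force: [-5.2, -0.6, 3.2]
grip_width: 0.011
grasp_force: 25.2
```

```bash
python3 -c "
from rel import *
rel()"
```

```text
port x,y,z(mm) 1.5 -2.3 119.5 tooly heading 12.1 F -5.235697600290237 0.48848249972465957 3.202804793718114 0.011039445580567131 25.191295444965363
```

>>> {"fn": "carry_out", "kwargs": {"increments": [0, -0.05, 0, 0.04, 0, 0, 0, 0, 0, 0]}}

```text
time: 15.0
position: [0.5918, -0.0027, 0.1186]
tool_rot: [0.0, 0.629, 0.778, -0.0]
wrist_force: [-4.4, -0.4, 3.5]
grip_width: 0.0113
grasp_force: 25.5
```

>>> {"fn": "carry_out", "kwargs": {"increments": [0, -0.05, 0, 0.04, 0, 0, 0, 0, 0, 0]}}

```text
time: 15.17
position: [0.592, -0.0039, 0.1175]
tool_rot: [0.0, 0.629, 0.778, -0.0]
wrist_force: [-5.0, -0.6, 4.2]
grip_width: 0.0111
grasp_force: 25.6
```

>>> {"fn": "carry_out", "kwargs": {"increments": [0, -0.05, 0, 0.04, 0, 0, 0, 0, 0, 0]}}

```text
time: 15.33
position: [0.5922, -0.0045, 0.1169]
tool_rot: [-0.0, 0.629, 0.778, 0.0]
wrist_force: [-6.7, 0.7, 8.2]
grip_width: 0.0106
grasp_force: 26.2
```

>>> {"fn": "carry_out", "kwargs": {"increments": [0, -0.04, 0, 0.04, 0, 0, 0, 0, 0, 0]}}

```text
time: 15.5
position: [0.5924, -0.0053, 0.1162]
tool_rot: [-0.0, 0.629, 0.778, 0.0]
wrist_force: [-7.8, 1.7, 10.4]
grip_width: 0.011
grasp_force: 26.5
```

Run:
```python
from rel import *
rel()
S=imaging.grab_frame("side");save(S,"s3.png",(220,130,350,240),6)
print(proj(S,[[*(PF+.0*n),.136],[*(PF-.1*n),.11]]))
```

```text
port x,y,z(mm) 1.5 -6.2 116.2 tooly heading 12.1 F -7.259282589993883 3.3366807976973702 10.379320983922945 0.010974023634429246 26.533285975456238
[[281.9759 184.9471]
 [299.7021 211.9146]]
```

View pics/s3.png

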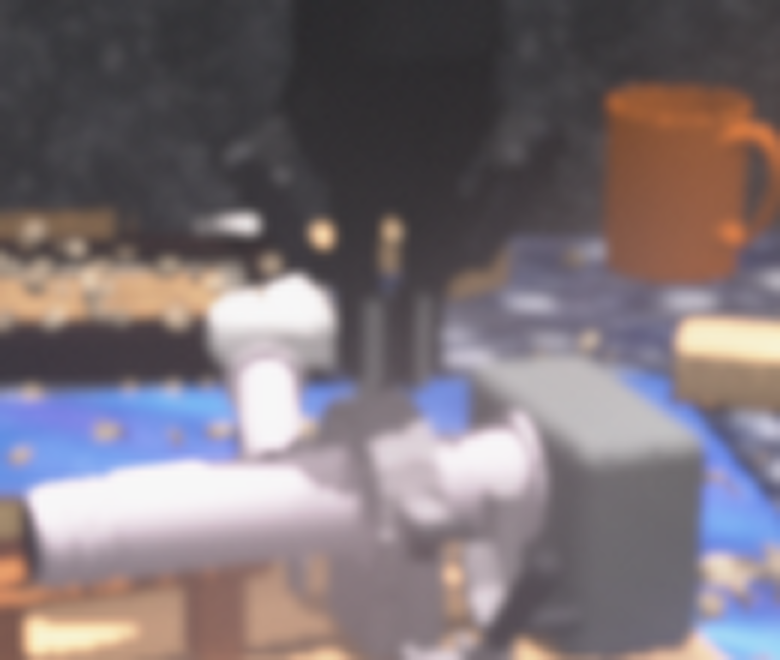

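The cap is seated over both flanges at crop (375,500), with the buffer pushing back at about 10 N. I release and rise.

>>> {"fn": "carry_out", "kwargs": {"increments": [0.4, 0, 0, 0, 0, 0.6, 0, 0, 0, 0, 0.6, 0, 0, 0, 0, 0.6, 0, 0, -0.5, 0, 0.6, 0, 0, -0.9, 0, 0.6, 0, 0, -0.9, 0, 0.6, 0, 0, -0.9, 0, 0.6, 0, 0, 0, 0]}}

```text
time: 16.22
position: [0.5954, -0.0061, 0.1997]
tool_rot: [0.003, 0.629, 0.778, 0.002]
wrist_force: [1.4, -0.2, 0.7]
grip_width: 0.0514
grasp_force: 0.0
```

Run:
```python
from rel import *
rel()
S=imaging.grab_frame("side");T=imaging.grab_frame("top")
for nm,f in(("S",S),("T",T)):
    P=cloud(f);q=P[:,:2]-PF;al=q@e;la=q@n
    for m in((abs(al)<.02)&(abs(la)<.04)&(P[:,2]>.112)&(P[:,2]<.155),(abs(al)<.02)&(la<-.1)&(la>-.18)&(P[:,2]>.07)):
        print(nm,m.sum(),np.c_[al[m],la[m],P[m,2]][::max(1,m.sum()//10)])
```

```text
port x,y,z(mm) 4.3 -7.7 199.7 tooly heading 12.1 F 1.3626778779347022 -0.48007708120930775 0.7010933961685227 0.05144943802735375 0.0
S 93 [[ 0.0006  0.002   0.1516]
 [ 0.0014  0.0039  0.1463]
 [-0.0018  0.0015  0.1427]
 [ 0.0066 -0.0014  0.1403]
 [ 0.0042 -0.0017  0.136 ]
 [ 0.0025 -0.0002  0.1309]
 [-0.0008 -0.0025  0.1273]
 [-0.0012  0.0022  0.121 ]
 [ 0.0066 -0.0024  0.1193]
 [ 0.0019 -0.0023  0.1151]
 [ 0.0043 -0.0084  0.1145]]
S 100 [[ 0.003  -0.143   0.1053]
 [ 0.0028 -0.1481  0.1033]
 [-0.0008 -0.1382  0.0953]
 [-0.0015 -0.1442  0.0959]
 [-0.0002 -0.1461  0.0944]
 [-0.0005 -0.1242  0.0827]
 [ 0.0025 -0.1036  0.0709]
 [ 0.0012 -0.1067  0.0703]
 [-0.0011 -0.1167  0.0728]
 [-0.0004 -0.1247  0.0741]]
T 0 []
T 0 []
```

>>> {"fn": "carry_out", "kwargs": {"increments": [0.3, -0.9, -0.13, 0, 0, 0, -0.95, 0, 0, 0, 0, -0.95, 0, 0, 0, 0, -0.95, 0, 0, 0, 0, -0.95, 0, 0, 0, 0, -0.95, 0, 0, 0, 0, -0.95, 0, 0, 0, 0, -0.7, 0, 0, 0]}}

```text
time: 16.98
position: [0.6272, -0.1872, 0.1936]
tool_rot: [-0.0, 0.629, 0.777, -0.001]
wrist_force: [0.5, -0.6, 0.2]
grip_width: 0.0
grasp_force: 0.0
```

>>> {"fn": "carry_out", "kwargs": {"increments": [0, 0, 0, 0.9, 0, 0, 0, 0, 0.9, 0, 0, 0, 0, 0.9, 0, 0, 0, 0, 0.9, 0, 0, 0, 0, 0.8, 0, 0, 0, 0, 0, 0, 0, 0, 0, 0, 0]}}

```text
time: 17.57
position: [0.6265, -0.1844, 0.0834]
tool_rot: [-0.002, 0.629, 0.778, -0.001]
wrist_force: [0.2, -0.3, 1.0]
grip_width: 0.0001
grasp_force: 0.0
```

Run:
```python
from rel import *
rel()
S=imaging.grab_frame("side");save(S,"s4.png",(230,130,360,240),6)
```

```text
port x,y,z(mm) -2.7 -188.6 83.4 tooly heading 12.1 F 0.14759421133340123 -0.3178676678160014 0.9984211017408038 6.658862861973159e-05 0.0
```

View pics/s4.png

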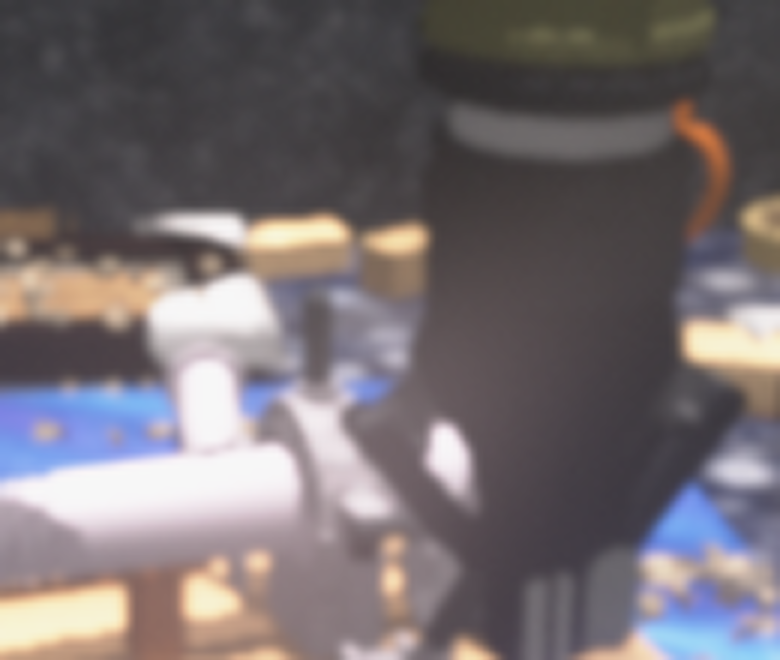

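The cap rod stands upright at crop (318,330), and the closed fingers are outside the latch rod. I approach and push.

>>> {"fn": "carry_out", "kwargs": {"increments": [0, 0.5, 0.15, 0, 0, 0, 0.4, 0, 0, 0, 0, 0.2, 0, 0, 0, 0, 0, 0, 0, 0]}}

```text
time: 17.95
position: [0.626, -0.1544, 0.0863]
tool_rot: [0.0, 0.628, 0.779, 0.001]
wrist_force: [0.1, -0.1, 0.0]
grip_width: -0.0
grasp_force: 0.0
```

>>> {"fn": "carry_out", "kwargs": {"increments": [0, 0.2, 0, -0.1, 0, 0, 0.2, 0, -0.1, 0, 0, 0.2, 0, -0.1, 0, 0, 0, 0, 0, 0]}}

```text
time: 18.28
position: [0.6227, -0.1414, 0.0937]
tool_rot: [0.0, 0.628, 0.778, 0.001]
wrist_force: [0.0, -1.0, 1.5]
grip_width: 0.0003
grasp_force: 0.8
```

>>> {"fn": "carry_out", "kwargs": {"increments": [0, 0.2, 0, -0.1, 0, 0, 0.2, 0, -0.1, 0, 0, 0.2, 0, -0.1, 0, 0, 0, 0, 0, 0]}}

```text
time: 18.62
position: [0.6191, -0.1258, 0.1007]
tool_rot: [-0.0, 0.628, 0.778, 0.0]
wrist_force: [1.1, -0.4, 0.2]
grip_width: -0.0003
grasp_force: 0.1
```

Run:
```python
from rel import *
rel()
```

```text
port x,y,z(mm) 2.4 -129.7 100.7 tooly heading 12.2 F 0.9612902259039213 -0.5820282443852507 0.1954062013321648 -0.00033309114446698795 0.0991200126009062
```

>>> {"fn": "carry_out", "kwargs": {"increments": [0, 0.15, 0, -0.07, 0, 0, 0.15, 0, -0.07, 0, 0, 0, 0, 0, 0]}}

```text
time: 18.87
position: [0.6176, -0.1192, 0.104]
tool_rot: [-0.0, 0.628, 0.778, 0.0]
wrist_force: [0.4, -0.6, 0.1]
grip_width: -0.0
grasp_force: 0.1
```

>>> {"fn": "carry_out", "kwargs": {"increments": [0, 0.12, 0, -0.05, 0, 0, 0.12, 0, -0.05, 0, 0, 0, 0, 0, 0]}}

```text
time: 19.12
position: [0.6163, -0.1137, 0.1064]
tool_rot: [-0.0, 0.628, 0.778, 0.0]
wrist_force: [-0.4, 0.3, 0.0]
grip_width: 0.0004
grasp_force: 0.1
```

>>> {"fn": "carry_out", "kwargs": {"increments": [0, 0.1, 0, -0.04, 0, 0, 0.1, 0, -0.04, 0, 0, 0, 0, 0, 0]}}

```text
time: 19.37
position: [0.6154, -0.1108, 0.1083]
tool_rot: [0.001, 0.629, 0.777, -0.001]
wrist_force: [0.7, -3.8, -2.4]
grip_width: 0.0
grasp_force: 1.9
```

Run:
```python
from rel import *
rel()
```

```text
port x,y,z(mm) 1.9 -114.2 108.3 tooly heading 12.1 F -0.07557184873391079 -3.879505188656029 -2.3864096623875746 4.6070949542036644e-05 1.9431543163955212
```

>>> {"fn": "carry_out", "kwargs": {"increments": [0, 0.1, 0, -0.02, 0, 0, 0.1, 0, -0.02, 0, 0, 0, 0, 0, 0]}}

```text
time: 19.62
position: [0.6146, -0.1074, 0.1095]
tool_rot: [0.002, 0.629, 0.777, -0.001]
wrist_force: [1.5, -7.3, -0.4]
grip_width: -0.0003
grasp_force: 3.5
```

>>> {"fn": "carry_out", "kwargs": {"increments": [0, 0.1, 0, -0.02, 0, 0, 0.1, 0, -0.02, 0, 0, 0, 0, 0, 0]}}

```text
time: 19.87
position: [0.6136, -0.102, 0.111]
tool_rot: [0.001, 0.629, 0.777, -0.001]
wrist_force: [-0.2, -4.4, 3.1]
grip_width: 0.0
grasp_force: 2.3
```

>>> {"fn": "carry_out", "kwargs": {"increments": [0, 0.08, 0, -0.02, 0, 0, 0.08, 0, -0.02, 0, 0, 0, 0, 0, 0]}}

```text
time: 20.12
position: [0.6127, -0.0971, 0.112]
tool_rot: [0.001, 0.629, 0.777, -0.0]
wrist_force: [0.2, -4.9, 3.0]
grip_width: -0.0002
grasp_force: 2.2
```

Run:
```python
from rel import *
rel()
```

```text
port x,y,z(mm) 2.1 -100.3 112.0 tooly heading 12.0 F -0.8214749984318949 -4.876508393515831 3.0472691411772965 -0.00021317830830441518 2.2195514291524887
```

>>> {"fn": "carry_out", "kwargs": {"increments": [0, 0.08, 0, -0.02, 0, 0, 0.04, 0, 0, 0, 0, 0, 0, 0, 0]}}

```text
time: 20.37
position: [0.6119, -0.0931, 0.1121]
tool_rot: [0.0, 0.629, 0.778, 0.0]
wrist_force: [0.8, -3.7, 2.6]
grip_width: -0.0002
grasp_force: 2.0
```

>>> {"fn": "carry_out", "kwargs": {"increments": [0, 0.06, 0, -0.02, 0, 0, 0.04, 0, 0, 0, 0, 0, 0, 0, 0]}}

```text
time: 20.62
position: [0.6112, -0.0902, 0.1123]
tool_rot: [-0.0, 0.629, 0.778, 0.0]
wrist_force: [0.6, -3.1, 2.5]
grip_width: 0.0006
grasp_force: 1.7
```

>>> {"fn": "carry_out", "kwargs": {"increments": [0, 0.06, 0, -0.02, 0, 0, 0.04, 0, 0, 0, 0, 0, 0, 0, 0]}}

```text
time: 20.87
position: [0.6107, -0.0877, 0.1127]
tool_rot: [-0.0, 0.628, 0.778, 0.0]
wrist_force: [1.7, -3.2, 1.9]
grip_width: 0.0001
grasp_force: 1.5
```

Run:
```python
from rel import *
rel()
S=imaging.grab_frame("side");save(S,"s5.png",(230,130,360,240),6)
```

```text
port x,y,z(mm) 2.1 -90.7 112.7 tooly heading 12.1 F 0.995509079223204 -3.4820671193346633 1.9216145847910524 8.46442760937446e-05 1.4986371248960495
```

View pics/s5.png

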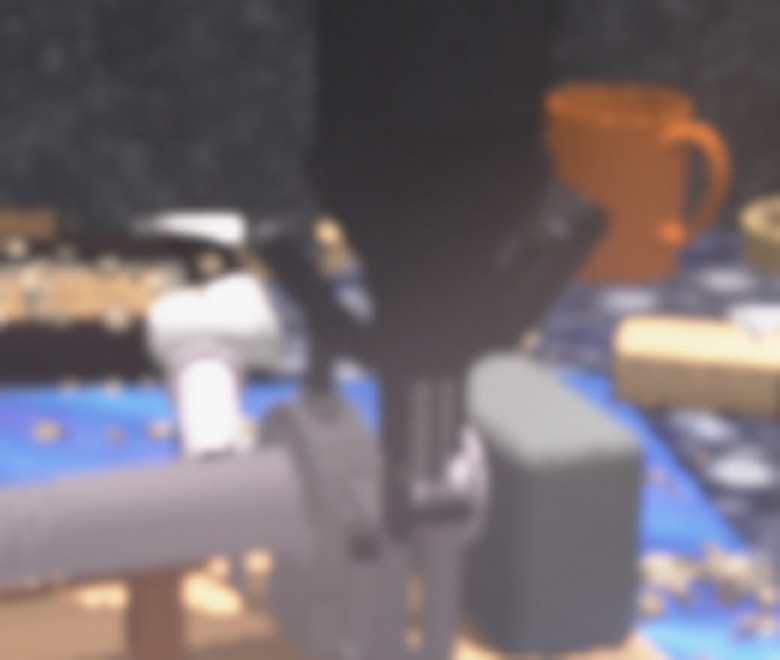

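The fingers, at crop (440,430), bear on the latch rod with the lever nearly upright, and the cap stays shut. I continue in small steps to the stop.

>>> {"fn": "carry_out", "kwargs": {"increments": [0, 0.06, 0, -0.01, 0, 0, 0.04, 0, 0, 0, 0, 0, 0, 0, 0]}}

```text
time: 21.17
position: [0.6105, -0.0874, 0.1129]
tool_rot: [0.001, 0.629, 0.777, -0.001]
wrist_force: [3.2, -7.4, -1.3]
grip_width: -0.0002
grasp_force: 3.9
```

>>> {"fn": "carry_out", "kwargs": {"increments": [0, 0.06, 0, -0.01, 0, 0, 0, 0, 0, 0]}}

```text
time: 21.33
position: [0.6105, -0.0872, 0.113]
tool_rot: [0.002, 0.629, 0.777, -0.001]
wrist_force: [5.2, -10.4, -4.0]
grip_width: -0.0
grasp_force: 5.4
```

>>> {"fn": "carry_out", "kwargs": {"increments": [0, 0.06, 0, -0.01, 0, 0, 0, 0, 0, 0]}}

```text
time: 21.5
position: [0.6104, -0.087, 0.1131]
tool_rot: [0.003, 0.63, 0.777, -0.001]
wrist_force: [5.0, -12.8, -5.9]
grip_width: -0.0003
grasp_force: 6.9
```

>>> {"fn": "carry_out", "kwargs": {"increments": [0, 0.04, 0, 0.03, 0, 0, 0, 0, 0, 0, 0, 0, 0, 0, 0, 0, 0, 0, 0, 0]}}

```text
time: 21.83
position: [0.6104, -0.087, 0.113]
tool_rot: [0.003, 0.63, 0.777, -0.001]
wrist_force: [4.9, -15.0, -2.8]
grip_width: -0.0003
grasp_force: 7.6
```

Run:
```python
from rel import *
rel()
S=imaging.grab_frame("side")
P=cloud(S);q=P[:,:2]-PF;al=q@e;la=q@n
save(S,"s6.png",(270,180,350,250),8)
```

```text
port x,y,z(mm) 2.0 -89.9 113.0 tooly heading 11.9 F 1.6551285584754731 -15.71064199076195 -2.8458727142007367 -0.0002917226503544549 7.582535371184349
```

View pics/s6.png

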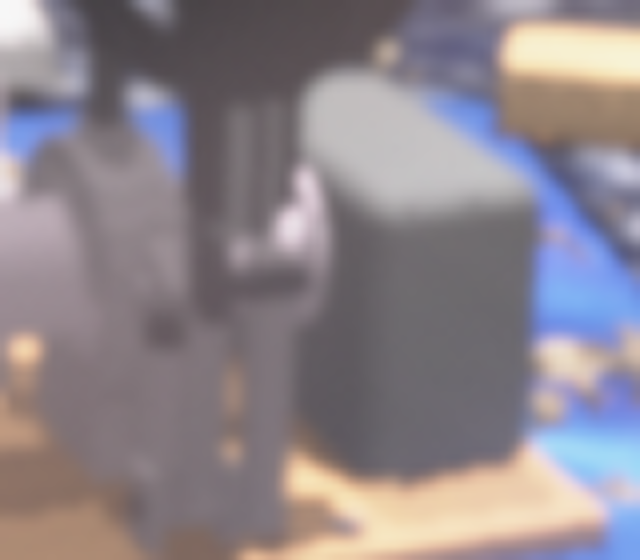

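The lever (crop x about 205) stands upright beside the stop post (crop x about 265). I hold the push briefly, then back away.

>>> {"fn": "carry_out", "kwargs": {"increments": [0, 0, 0, 0, 0, 0, 0, 0, 0, 0, 0, 0, 0, 0, 0, 0, 0, 0, 0, 0, 0, 0, 0, 0, 0]}}

```text
time: 22.3
position: [0.6104, -0.087, 0.113]
tool_rot: [0.003, 0.63, 0.777, -0.001]
wrist_force: [5.0, -14.6, -2.1]
grip_width: -0.0
grasp_force: 7.6
```

>>> {"fn": "carry_out", "kwargs": {"increments": [0, -0.3, 0, 0, 0, 0, -0.6, 0, 0, 0, 0, -1, 0, 0, 0, 0, -1, 0, -0.5, 0, 0, -1, 0, -1, 0, 0, -1, 0, -1, 0, 0, 0, 0, -1, 0, 0, 0, 0, 0, 0]}}

```text
time: 22.97
position: [0.6367, -0.2047, 0.2052]
tool_rot: [0.003, 0.63, 0.777, 0.001]
wrist_force: [1.5, -0.2, 0.6]
grip_width: 0.0002
grasp_force: 0.0
```

Run:
```python
from rel import *
rel()
S=imaging.grab_frame("side");T=imaging.grab_frame("top")
for nm,f in(("S",S),("T",T)):
    P=cloud(f);q=P[:,:2]-PF;al=q@e;la=q@n
    for m in((abs(al)<.012)&(abs(la)<.03)&(P[:,2]>.118)&(P[:,2]<.16),(abs(al)<.012)&(la<-.05)&(la>-.12)&(P[:,2]>.09)&(P[:,2]<.15)):
        if m.sum()>8:
            print(nm,m.sum(),np.polyfit(P[m,2],la[m],1)); print(np.c_[al[m],la[m],P[m,2]][::max(1,m.sum()//8)])
c=[cv2.resize(f["pixels"][b[1]:b[3],b[0]:b[2],::-1],(400,500),interpolation=cv2.INTER_CUBIC) for f,b in((T,(205,110,325,260)),(S,(250,150,340,262)))]
cv2.imwrite("pics/c7.png",np.hstack(c))
```

```text
port x,y,z(mm) 3.0 -210.5 205.2 tooly heading 11.9 F 1.3693985720639625 -0.5315440676974544 0.5530763002114546 0.00022655423136093438 0.0
S 78 [ 0.0486 -0.0096]
[[ 0.0034  0.0029  0.1488]
 [ 0.0034 -0.0032  0.1459]
 [-0.0016  0.0021  0.1401]
 [ 0.0022 -0.0064  0.14  ]
 [-0.0022  0.0003  0.1337]
 [ 0.003  -0.0048  0.1324]
 [-0.0025 -0.0009  0.127 ]
 [ 0.0015 -0.0089  0.1268]
 [-0.0013 -0.004   0.1208]]
S 139 [-0.0161 -0.0757]
[[ 0.0003 -0.0732  0.1395]
 [-0.0012 -0.0769  0.1343]
 [-0.001  -0.0717  0.1258]
 [ 0.0075 -0.0784  0.1228]
 [ 0.0049 -0.0795  0.1168]
 [ 0.0032 -0.0788  0.1101]
 [-0.0007 -0.0777  0.1034]
 [-0.0019 -0.0758  0.0961]
 [ 0.0047 -0.0817  0.093 ]]
T 39 [-0.0369  0.0067]
[[ 0.0072 -0.0002  0.1477]
 [ 0.0041 -0.0018  0.1489]
 [ 0.0015  0.0012  0.1512]
 [ 0.0003  0.0036  0.1489]
 [-0.0004  0.0059  0.1449]
 [-0.0035 -0.0025  0.1496]
 [-0.0032 -0.0007  0.1418]
 [-0.0031  0.0038  0.1362]
 [-0.0022  0.0055  0.126 ]
 [-0.0024  0.0052  0.1181]]
T 70 [-0.2096 -0.0442]
[[ 0.0034 -0.0705  0.1407]
 [-0.0003 -0.0768  0.1408]
 [ 0.0097 -0.0728  0.0959]
 [-0.0023 -0.0683  0.1289]
 [-0.0025 -0.072   0.1191]
 [-0.0013 -0.0687  0.109 ]
 [ 0.0001 -0.0681  0.0964]
 [-0.0008 -0.0686  0.0908]
 [-0.0037 -0.0705  0.0905]]
```

View pics/c7.png

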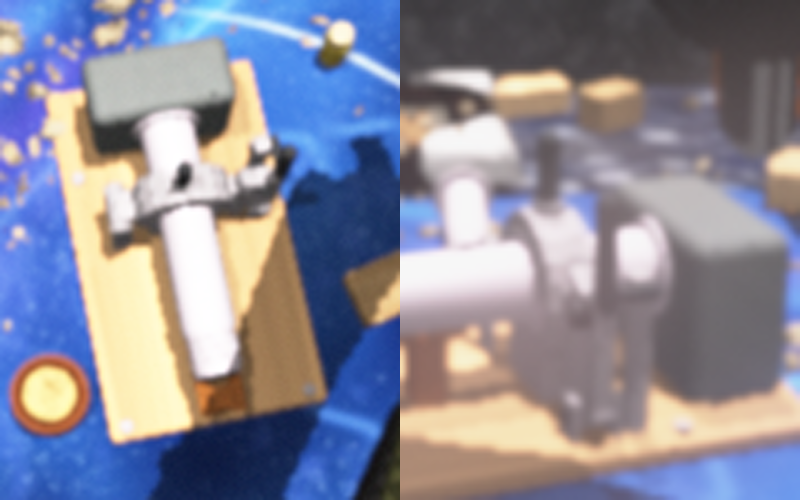

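Both views show the cap shut with its rod upright at crop (550,165), the latch lever upright at (605,245), and the tail home. The tin, bottle and offcut have not moved and the gripper is clear, so I hand in.

```bash
python3 -c "
from cell import job
print(job.hand_in())"
```

```text
the job is handed in; nothing more can be done
None
```

The tail was pressed home at about 15 N, the cap swung shut over both flanges and the latch lever pushed upright against its stop at about 15 N; everything was let go and the job was handed in at about 23 s, though no verdict came back.

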